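# Repack the blood-glucose kit

## Task

Repack the blood-glucose kit: take the meter and the lancing pen out of the steel tray and press each fully home, face up, in the cutout of its own shape in the open case. Slide the white end stop in the case up snug against the three strip vials, so that they stand upright with no play. Leave the forceps in the tray and the bowl beside the case where they are.

Things in the scene. Friction and masses are not known exactly. Their poses are not given: they have to be found in the camera images.
- case: Open clamshell case, fixed. Base half 160 (x) x 250 (y) x 40 mm high, origin at the centre of its underside; its lid half lies open behind it (+x), a carrying handle stands 33 mm out at -x. x runs from handle to hinge, y to the left, z up. The base holds a rigid dark insert, top face at z = 38 mm, with one cutout for the meter, one for the pen and a vial bay along x at y = -85 mm.
- meter_seat (a point): Where point meter_centre is when the meter is home, nose to -x (axes as the case); its top is then 6 mm above the insert. Cutout: the item's outline plus 1.5 mm all round, 4 mm bevels at the mouth; finger notches on both sides (32 mm along x, 19 wide, floor at case z 26 mm). Two sprung ribs on each long wall grip it: let go, it stays 8 mm proud; push it down with 6 to 12 N till it bottoms.
- pen_seat (a point): Where point pen_centre is when the pen is home, nose to -x (axes as the case); its top is then 4 mm above the insert. Cutout: the item's outline plus 1.5 mm all round, 4 mm bevels at the mouth; finger notches on both sides (32 mm along x, 19 wide, floor at case z 26 mm). Two sprung ribs on each long wall grip it: let go, it stays 8 mm proud; push it down with 6 to 12 N till it bottoms.
- meter_centre (a point): Blood-glucose meter, light grey, with a dark-framed screen, lying face up in the tray. The point is the centre of its wide part, half-way up: 66 (x) x 52 (y) x 24 mm; at the -x end of the wide part follows a narrower nose 26 long x 32 wide x 20 mm. z up out of the screen. About 0.11 kg.
- pen_centre (a point): Lancing pen, light grey, a flat-sided bar lying in the tray. The point is the centre of its wide part, half-way up: 76 (x) x 22 (y) x 20 mm; at the -x end follows a round nose 22 long, 15 mm thick. z up, out of the small grey button. About 0.05 kg.
- stop (a joint): Travel in m of the white end stop along the vial bay to case +x: 0 at the handle end, starts at 0 to 0.010. Bay 140 mm long, 27 wide, floor at case z 8 mm. With the three vials (24 mm each) touching each other, the end wall at the hinge side and the stop, it reads 0.032. It slides with about 1.5 N and stays where it is left.
- stop_grip (a point): Point on the upright fin of the end stop by which it is gripped: fin 28 (x) x 9 (y) mm, its top 10 mm above this point, standing 18 mm out of the insert. The plate that touches the vials has its face 20 mm to +x of this point. Axes as the case.
- vial_1_centre (a point): Test-strip vial, round, 24 mm across, 50 mm high, standing loosely in the bay, nearest the hinge-side end wall; the point is its centre, half-way up.
- vial_2_centre (a point): The middle strip vial, the same.
- vial_3_centre (a point): The strip vial nearest the end stop, the same.
- instrument_tray: Steel tray, 298 (x) x 218 (y) x 26 mm, floor 2 mm thick, origin at the centre of its underside; it holds the meter, the pen and the forceps.
- forceps: Dressing forceps 124 mm long (y), lying at one end of the tray. Left alone.
- gallipot: Round steel bowl, 98 mm across, 36 mm high, beside the case. Left alone.

How it is judged:
By the outcome, as a careful person would: the job done as asked, in the order asked, and still so for the second after the job is handed in, with the robot touching nothing.
It also fails if it takes over 62 s, if anything falls off the work surface, if the arm or the gripper's body presses on something with over 40 N, if the wrist force passes 120 N, or if a joint passes its speed limit or range.

## Robot

A 6-joint arm with a two-finger parallel gripper is mounted at the origin on a cart in front of the work surface, level with it; the furniture and walls round the work are solid. World frame = base frame: x ahead of the robot, y to its left, z up, the work surface at z = 0. Lengths are in m, angles in rad, forces in N, time in s.
With the tool pointing down it reaches from about 0.35 to 0.925 m from the base axis. Payload 6.4 kg.
Tool frame: the origin (TCP) lies at the very end of the fingers, on their centre line; the grasp point (between the pads) lies 19 mm behind it; y points along the fingers, x is the direction in which the jaws open and shut, and the axes are right-handed (so a half turn about y gives the same grasp; the last joint's range is limited). The gripper opens to 85 mm and grips with 20 to 120 N. Pads are 22 mm wide; open, the fingers measure 114 mm over their backs; the gripper's body (76 mm by 85 mm) begins 54 mm behind the grasp point. The pads swing forward as they close: fully open they stand 13 mm farther back than shut.
Start: joints at [-1.363, 0.245, 1.558, -0, 1.339, -0.174], TCP at [0.242, -0.603, 0.231] pointing down, gripper open.
Joint ranges: [-3.13, 3.13], [-1.02, 2.26], [0.13, 2.54], [-0.95, 4.09], [0.21, 2.88], [-2.74, 2.74]. Speed limits (rad/s): [2.57, 2.57, 3.14, 3.14, 3.14, 3.14].

## Interface

Orientations are given as [roll, pitch, yaw] about the fixed x, y, z axes, in that order (R = Rz(yaw) Ry(pitch) Rx(roll)).
In Python, from rig import robot gives the robot as it stands. Calls block until the motion is done:
- robot.move_ptp(position, orientation): joint-space move of the TCP to a pose.
- robot.line_to(position, rate=0.15, rot=None, max_force=None): straight line of the TCP; rot=None keeps the orientation; rate is the mean speed in m/s. With max_force (N) it stops when the force on the tool has changed by that much, and returns True; else False.
- robot.move_joints(angles): joint-space move.
- robot.grip(opening, squeeze=None): finger opening in m; squeeze is the grip in N (None keeps the last); returns when the fingers have stopped.
- robot.sleep(seconds).
- robot.solve_ik(position, orientation): joint angles nearest the present ones, or None.
- robot.read_state(): the state.
- robot.read_camera(name): name is "scene" or "top" or "wrist"; returns the picture (400x640x3 uint8, red, green, blue); there is no depth.
- robot.camera_info(name): a dict with "camera_matrix" (3x3 intrinsics, pixels), "T" (4x4, takes a point from camera to world coordinates). Camera axes: x right, y up, looking along -z (the intrinsics and any distortion apply to the point x, -y, -z); pixel columns grow to the right and rows downward; lengths in m; the calibration is good to about 2 mm. A picture is of the moment at which its call begins: read the wrist's pose just before it. camera_info takes no time and is no camera call; for the wrist camera it gives the pose at the moment of the call.
A pose or a line that the arm cannot do raises robot.Unreachable and nothing moves.
- robot.job_done(): hands the job in, once; it reports no verdict.
The state is a dict: "time": time; "q": joint angles; "dq": joint speeds; "joint_efforts": joint torques, N m; "tool_pos": TCP position; "orientation": TCP orientation; "force": force on the tool from outside, world axes, zero at the start; "ft_torque": the same for the moment, N m; "gripper_width": finger opening in m.
Only numpy, scipy, OpenCV 4.12 (cv2) and the standard library are available. Lean on these libraries where they do the work, as an engineer would, in place of code of your own. Each camera call takes 0.05 s, during which the arm holds its last target.

## Working session

There is one attempt and no reset: what is moved stays moved. The work goes in short steps, each a Python script; the robot and the scene stay as the last script left them, time stands still between calls to the robot, and variables do not carry over. Pictures are saved under pics/ and viewed, and the job is handed in when it is done.

```bash
ls; mkdir -p pics
python3 - <<'E'
from rig import robot
import cv2
print(robot.read_state())
for n in ["scene","top","wrist"]:
    i=robot.camera_info(n); print(n,i)
    cv2.imwrite(f"pics/{n}0.png",robot.read_camera(n)[:,:,::-1])
E
```

```text
pics
{'time': 0.0, 'q': array([-1.36311919e+00,  2.45797026e-01,  1.55904473e+00, -4.54081728e-05,
        1.33868164e+00, -1.74069078e-01]), 'dq': array([-0.00030459,  0.00237648,  0.00018092, -0.00068416, -0.0007062 ,
       -0.00061806]), 'joint_efforts': array([-4.85905421e-04, -4.29512358e+01, -3.26126432e+01, -1.44797009e-04,
        5.42317386e-03,  2.78517348e-06]), 'tool_pos': array([ 0.24204674, -0.60264074,  0.23017471]), 'orientation': array([-1.57050544,  0.00190921, -1.18903934]), 'force': array([-0.15375754,  0.42615279, -0.31193203]), 'ft_torque': array([ 0.00747667, -0.01104748,  0.08705242]), 'gripper_width': 0.08537443420688462}
scene {'camera_matrix': array([[481.94977144,   0.        , 320.02268407],
       [  0.        , 481.94977144, 199.60291247],
       [  0.        ,   0.        ,   1.        ]]), 'T': array([[-0.85627961,  0.22247902, -0.46614195, -0.20970948],
       [-0.51622518, -0.39872408,  0.75797802,  1.15169461],
       [-0.01722781,  0.88967533,  0.45626857,  0.75278725],
       [ 0.        ,  0.        ,  0.        ,  1.        ]])}
top {'camera_matrix': array([[469.18361889,   0.        , 319.69630961],
       [  0.        , 469.18361889, 196.54270078],
       [  0.        ,   0.        ,   1.        ]]), 'T': array([[-0.10366585,  0.97358901, -0.20341543,  0.1988371 ],
       [-0.99459167, -0.10278586,  0.01491537,  0.03873639],
       [-0.00638679,  0.2038615 ,  0.9789789 ,  1.38309526],
       [ 0.        ,  0.        ,  0.        ,  1.        ]])}
wrist {'camera_matrix': array([[277.00945135,   0.        , 320.58772299],
       [  0.        , 277.00945135, 197.58575118],
       [  0.        ,   0.        ,   1.        ]]), 'T': array([[ 0.3718509 ,  0.89227397,  0.25607434,  0.30599699],
       [-0.92828693,  0.35837392,  0.0992548 , -0.57583962],
       [-0.00320789, -0.27461845,  0.96154793,  0.37290027],
       [ 0.        ,  0.        ,  0.        ,  1.        ]])}
```

View pics/top0.png

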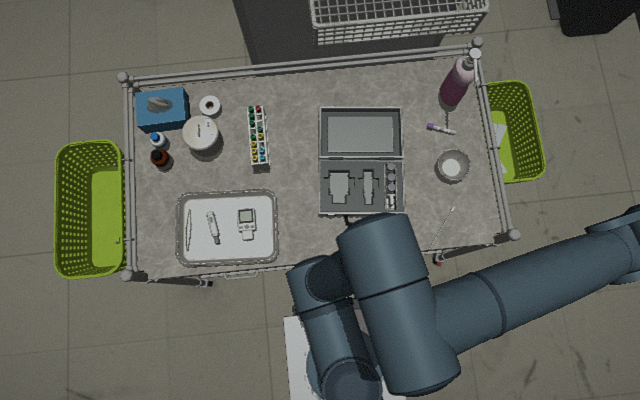

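View pics/scene0.png

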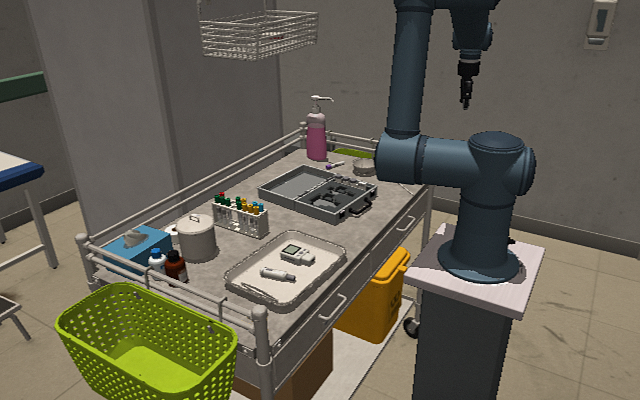

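View pics/wrist0.png

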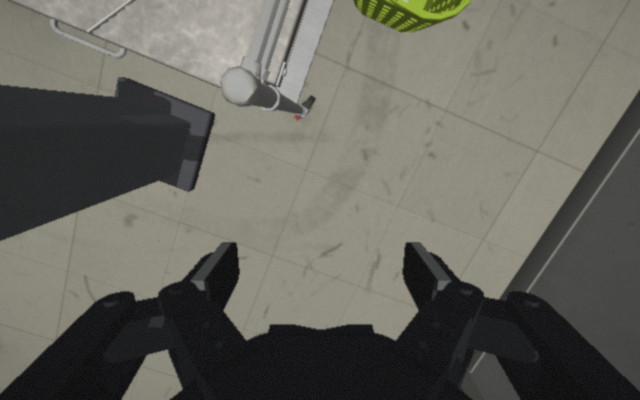

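```bash
cat > h.py <<'E'
import numpy as np, cv2
from rig import robot
def ray(info,px):
    K=info["camera_matrix"];T=info["T"];px=np.atleast_2d(np.asarray(px,float))
    d=np.c_[(px[:,0]-K[0,2])/K[0,0],-(px[:,1]-K[1,2])/K[1,1],-np.ones(len(px))]@T[:3,:3].T
    return T[:3,3],d
def onz(info,px,z):
    o,d=ray(info,px); return o+d*((z-o[2])/d[:,2])[:,None]
def proj(info,P):
    K=info["camera_matrix"];T=info["T"];P=np.atleast_2d(P)
    p=(P-T[:3,3])@T[:3,:3]; return np.c_[K[0,0]*p[:,0]/-p[:,2]+K[0,2],K[1,1]*-p[:,1]/-p[:,2]+K[1,2]]
def down(yaw): return [-np.pi/2,0,yaw]
def snap(name,file):
    i=robot.camera_info(name); im=robot.read_camera(name)
    np.savez(f"pics/{file}.npz",K=i["camera_matrix"],T=i["T"]); cv2.imwrite(f"pics/{file}.png",im[:,:,::-1]); return i,im
def load(file):
    z=np.load(f"pics/{file}.npz"); return dict(camera_matrix=z["K"],T=z["T"]),cv2.imread(f"pics/{file}.png")
E
python3 - <<'E'
from h import *
i=robot.camera_info("top")
for n,p,z in [("tray",(228,228),0.02),("meter",(247,219),.02),("pen",(212,228),.02),("c_tl",(320,160),.04),("c_tr",(402,158),.04),("c_bl",(321,216),.04),("c_br",(405,213),.04)]:
    print(n,onz(i,p,z))
for p in [[.55,-.08,.24],[.45,.25,.24],[.45,.25,.2],[.5,.25,.2]]:
    for y in(-np.pi/2,np.pi/2): print(p,y,robot.solve_ik(p,down(y)))
E
```

```text
tray [[0.41662399 0.2949627  0.02      ]]
meter [[0.43740833 0.23760687 0.02      ]]
pen [[0.42153352 0.34166293 0.02      ]]
c_tl [[0.58816251 0.00587432 0.04      ]]
c_tr [[ 0.56858897 -0.23707501  0.04      ]]
c_bl [[0.42020668 0.0204879  0.04      ]]
c_br [[ 0.40346285 -0.22264752  0.04      ]]
[0.55, -0.08, 0.24] -1.5707963267948966 [-0.34844907  0.01745174  1.79246584  0.          1.33167507  1.22234726]
[0.55, -0.08, 0.24] 1.5707963267948966 [-3.48449069e-01  1.74517438e-02  1.79246584e+00 -4.44089210e-16
  1.33167507e+00 -1.91924540e+00]
[0.45, 0.25, 0.24] -1.5707963267948966 [ 2.86582075e-01 -8.38063134e-02  1.89110019e+00 -4.44089210e-16
  1.33429877e+00  1.85737840e+00]
[0.45, 0.25, 0.24] 1.5707963267948966 [ 0.28658207 -0.08380631  1.89110019  0.          1.33429877 -1.28421425]
[0.45, 0.25, 0.2] -1.5707963267948966 [ 2.86582075e-01 -4.33649653e-02  1.92827547e+00 -4.44089210e-16
  1.25668215e+00  1.85737840e+00]
[0.45, 0.25, 0.2] 1.5707963267948966 [ 0.28658207 -0.04336497  1.92827547  0.          1.25668215 -1.28421425]
[0.5, 0.25, 0.2] -1.5707963267948966 [ 2.60835084e-01  6.39601116e-02  1.82005968e+00 -4.44089210e-16
  1.25757287e+00  1.83163141e+00]
[0.5, 0.25, 0.2] 1.5707963267948966 [ 0.26083508  0.06396011  1.82005968  0.          1.25757287 -1.30996124]
```

Run:
```python
from h import *
y=-np.pi/2-.087
robot.move_ptp([.42,-.10,.17],down(y)); snap("wrist","case1"); print(robot.read_state()["time"])
robot.move_ptp([.35,.285,.17],down(-np.pi/2)); snap("wrist","tray1"); print(robot.read_state()["time"])
```

```text
2.1417
3.65
```

View pics/case1.png

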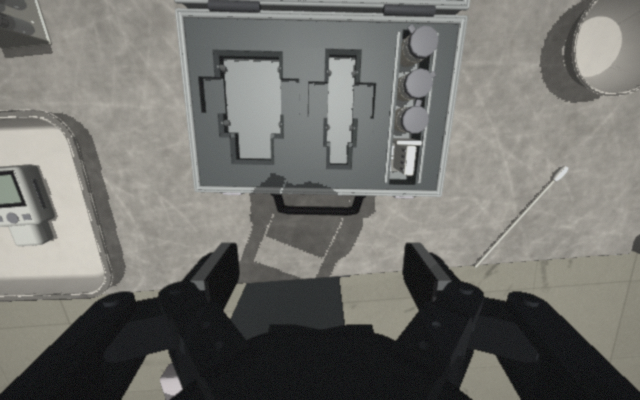

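View pics/tray1.png

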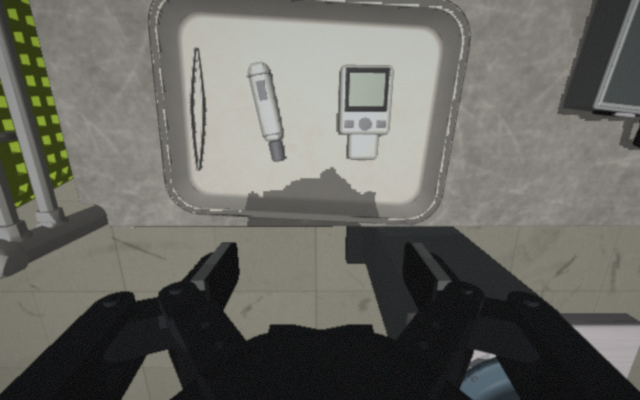

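Run:
```python
from h import *
_,a=load("case1");_,b=load("tray1")
cv2.imwrite("pics/case1z.png",cv2.resize(a[0:200,175:445],None,fx=2.9,fy=2.9,interpolation=cv2.INTER_CUBIC))
cv2.imwrite("pics/tray1z.png",cv2.resize(b[45:180,225:415],None,fx=4,fy=4,interpolation=cv2.INTER_CUBIC))
```

```text
(no output)
```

View pics/case1z.png

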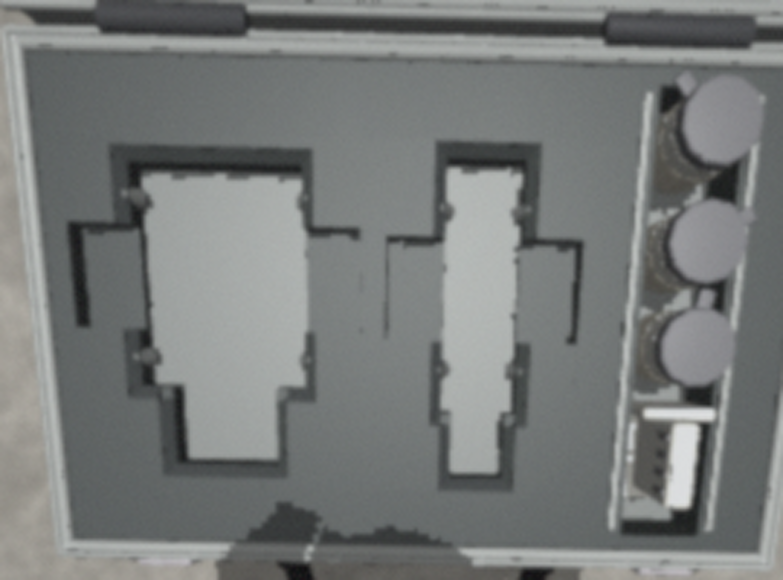

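View pics/tray1z.png

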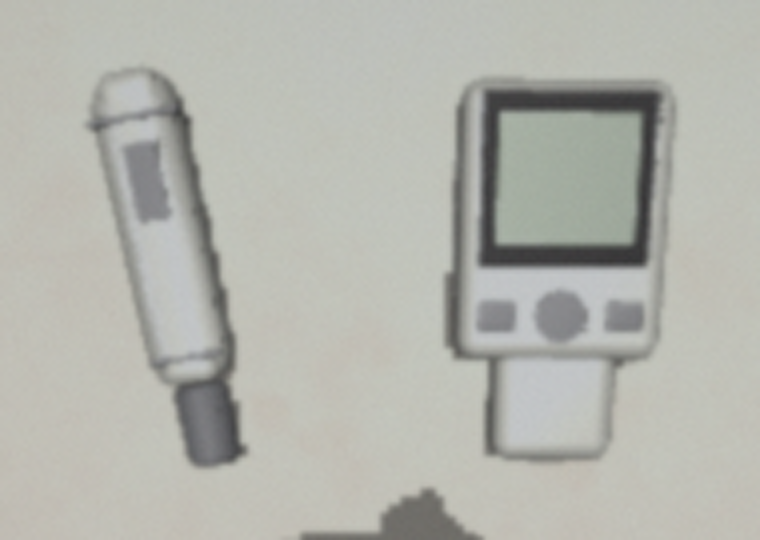

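```bash
cat >> h.py <<'E'
def fit(model,meas):
    model=np.array(model,float);meas=np.array(meas)[:,:2]
    mc,dc=model.mean(0),meas.mean(0);H=(model-mc).T@(meas-dc)
    th=np.arctan2(H[0,1]-H[1,0],H[0,0]+H[1,1]);R=np.array([[np.cos(th),-np.sin(th)],[np.sin(th),np.cos(th)]])
    t=dc-R@mc; return t,th,(model@R.T+t-meas)*1e3
E
python3 - <<'E'
from h import *
np.set_printoptions(precision=4,suppress=True)
i,_=load("case1")
def z2p(l,s,o): return np.array(l,float)/s+o-0.5+0.5/s
o=np.array([175,0])
M=[(.0385,.0315),(.0385,-.0315),(-.0385,.0315),(-.0385,-.0315),(-.0645,.0215),(-.0645,-.0215)]
Mp=onz(i,z2p([(111,146),(312,149),(128,398),(314,400),(163,475),(287,475)],2.9,o),.038)
P=[(.0435,.0165),(.0435,-.0165),(-.0435,.0165),(-.0435,-.0165),(-.0655,.013),(-.0655,-.013)]
Pp=onz(i,z2p([(437,142),(541,144),(430,425),(524,427),(439,489),(513,490)],2.9,o),.038)
print("meter seat",*fit(M,Mp));print("pen seat",*fit(P,Pp))
# vials tops z=.058, fin top z .056
print(onz(i,z2p([(722,120),(707,243),(697,347)],2.9,o),.058))
print("fin",onz(i,z2p([(672,424),(698,424),(670,510),(695,510)],2.9,o),.056))
print("plate",onz(i,z2p([(643,413),(715,413)],2.9,o),.056))
i,_=load("tray1");o=np.array([225,45])
C=[(.033,.026),(.033,-.026),(-.033,.026),(-.033,-.026),(-.059,.016),(-.059,-.016)]
for z in(.026,.018):
  print("meter",*fit(C,onz(i,z2p([(463,81),(675,82),(459,354),(659,358),(494,457),(608,460)],4,o),z)))
# pen: axis pts
print("pen",onz(i,z2p([(132,68),(208,465),(102,150),(190,140),(157,340),(227,330),(193,374),(176,385),(228,378)],4,o),.014))
E
```

```text
meter seat [ 0.5154 -0.0408] -0.11088684770529815 [[ 1.0425  0.702 ]
 [ 0.4056 -0.1312]
 [ 0.2335  0.0469]
 [-0.5793 -0.5446]
 [-0.0545  0.0817]
 [-1.0478 -0.1548]]
pen seat [ 0.5039 -0.1261] -0.10885484477863448 [[ 0.649   0.447 ]
 [ 0.4628 -0.4215]
 [-0.0897  0.3245]
 [-0.2011 -0.8616]
 [-0.3005  0.4535]
 [-0.5205  0.0581]]
[[ 0.5424 -0.1953  0.058 ]
 [ 0.5101 -0.1914  0.058 ]
 [ 0.4807 -0.1886  0.058 ]]
fin [[ 0.4578 -0.1815  0.056 ]
 [ 0.4571 -0.1897  0.056 ]
 [ 0.4301 -0.1807  0.056 ]
 [ 0.4294 -0.1888  0.056 ]]
plate [[ 0.462  -0.1724  0.056 ]
 [ 0.46   -0.195   0.056 ]]
meter [0.4366 0.2419] -0.00841333121058751 [[ 1.8468  0.623 ]
 [ 1.7334 -1.2116]
 [-1.1563  1.2848]
 [-0.5135 -0.2096]
 [-1.2353  0.9924]
 [-0.675  -1.479 ]]
meter [0.4365 0.2407] -0.00841333121058746 [[ 0.4224 -0.0729]
 [ 0.318  -0.5074]
 [-0.8226  0.5919]
 [-0.1496  0.507 ]
 [-0.1758  0.5643]
 [ 0.4076 -1.0829]]
pen [[0.4731 0.3477 0.014 ]
 [0.3752 0.3334 0.014 ]
 [0.4544 0.3564 0.014 ]
 [0.4566 0.3342 0.014 ]
 [0.4081 0.3453 0.014 ]
 [0.4106 0.3269 0.014 ]
 [0.3993 0.3363 0.014 ]
 [0.3965 0.3409 0.014 ]
 [0.3983 0.3271 0.014 ]]
```

Run:
```python
from h import *
np.set_printoptions(precision=4,suppress=True)
i,_=load("tray1")
print("floor edge",onz(i,[(437,110)],.002),"rim",onz(i,[(466,110)],.026))
o=down(-np.pi/2-.0084)
robot.grip(.062,60)
robot.move_ptp([.4365,.2413,.075],o)
i,im=snap("wrist","m1"); s=robot.read_state(); print(s["time"],s["tool_pos"],s["gripper_width"],s["force"]); print(proj(i,s["tool_pos"]))
```

```text
floor edge [[0.4277 0.1614 0.002 ]] rim [[0.427  0.1424 0.026 ]]
4.6667 [0.4366 0.242  0.0761] 0.061962810101645026 [-0.3403  0.5729  1.5478]
[[322.1335 245.6299]]
```

View pics/m1.png

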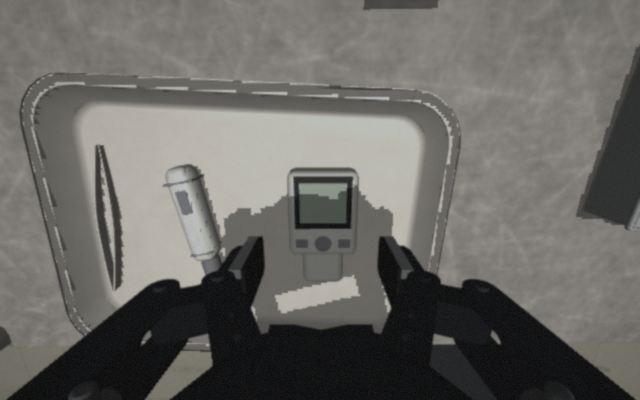

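Run:
```python
from h import *
np.set_printoptions(precision=4,suppress=True)
print(robot.line_to([.4365,.2413,.007],max_force=10)); s=robot.read_state();print(s["tool_pos"],s["force"])
robot.grip(.03,60); s=robot.read_state();print(s["gripper_width"],s["tool_pos"])
robot.line_to([.4365,.2413,.10],rate=.2)
s=robot.read_state();print(s["time"],s["gripper_width"],s["tool_pos"],s["force"])
snap("wrist","m2")
```

```text
False
[0.437  0.2419 0.0081] [ 0.3258 -0.3335 -0.1578]
0.050279492658684075 [0.4382 0.242  0.009 ]
6.1333 0.05045904276338675 [0.4357 0.2411 0.0992] [ 0.0612 -1.0444 -1.8436]
```

View pics/m2.png

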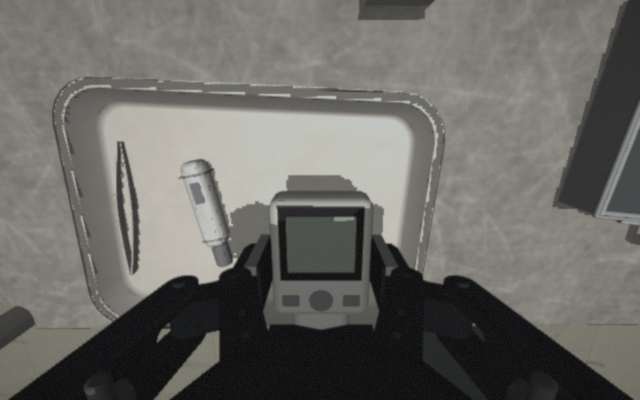

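Run:
```python
from h import *
np.set_printoptions(precision=4,suppress=True)
i,im=load("m2")
cv2.imwrite("pics/m2z.png",cv2.resize(im[180:340,250:390],None,fx=4,fy=3.6,interpolation=cv2.INTER_CUBIC)[:600])
print(i["T"][:3,3])
C=np.array([.4357,.2411,.1172])
for dx in(.033,-.033):
  for dy in(.026,-.026):
    for dz in(0,-.024): print(dx,dy,dz,proj(i,C+[dx,dy,dz]))
```

```text
[0.5048 0.2416 0.2417]
0.033 0.026 0 [[267.1966 198.5833]]
0.033 0.026 -0.024 [[275.2988 186.3986]]
0.033 -0.026 0 [[378.3104 197.6276]]
0.033 -0.026 -0.024 [[369.6295 185.5728]]
-0.033 0.026 0 [[274.9236 317.1855]]
-0.033 0.026 -0.024 [[281.1193 290.3084]]
-0.033 -0.026 0 [[372.3248 316.4939]]
-0.033 -0.026 -0.024 [[365.3792 289.6815]]
```

View pics/m2z.png

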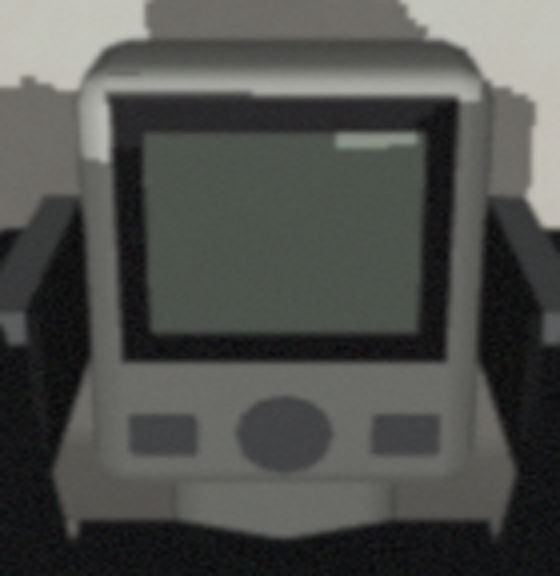

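Run:
```python
from h import *
np.set_printoptions(precision=4,suppress=True)
o=down(-np.pi/2-.110)
robot.move_ptp([.5154,-.0408,.085],o)
i,im=snap("wrist","m3"); s=robot.read_state();print(s["time"],s["tool_pos"],s["orientation"],s["force"],s["gripper_width"])
c=s["tool_pos"]
cv2.imwrite("pics/m3z.png",cv2.resize(im[80:340,180:500,::-1],None,fx=2.3,fy=2.3,interpolation=cv2.INTER_CUBIC))
```

```text
7.3583 [ 0.515  -0.0396  0.0846] [-1.5717  0.0005 -1.6792] [-0.4471 -0.4166 -2.2885] 0.05087428720466216
```

View pics/m3z.png

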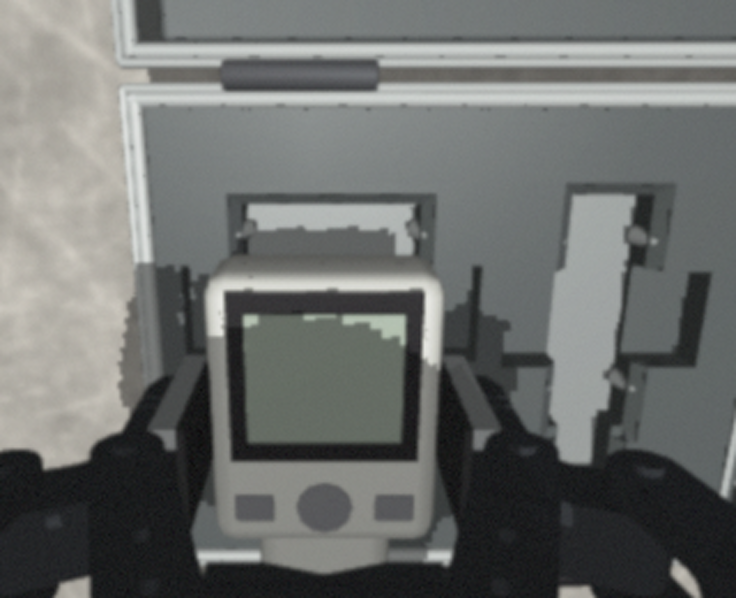

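Run:
```python
from h import *
np.set_printoptions(precision=4,suppress=True)
i,im=load("m3")
px=np.array([(228,194),(436,195),(566,184),(676,184)])/2.3+[180,80]-.28
m=onz(i,px,.038);print(m)
th=-.11;R=np.array([[np.cos(th),-np.sin(th)],[np.sin(th),np.cos(th)]])
print(np.array([(.0385,.0315),(.0385,-.0315)])@R.T+[.5154,-.0408], np.array([(.0435,.0165),(.0435,-.0165)])@R.T+[.5039,-.1261])
```

```text
[[ 0.5564 -0.0143  0.038 ]
 [ 0.5494 -0.0759  0.038 ]
 [ 0.5484 -0.1144  0.038 ]
 [ 0.5448 -0.1469  0.038 ]]
[[ 0.5571 -0.0137]
 [ 0.5502 -0.0763]] [[ 0.5489 -0.1145]
 [ 0.5453 -0.1473]]
```

Run:
```python
from h import *
np.set_printoptions(precision=4,suppress=True)
X,Y=.5152,-.0408
print(robot.line_to([X,Y,.05],rate=.1));s=robot.read_state();print(s["tool_pos"],s["force"])
print(robot.line_to([X,Y,.034],rate=.02,max_force=9));s=robot.read_state();print(s["time"],s["tool_pos"],s["force"],s["ft_torque"],s["gripper_width"])
i,im=snap("wrist","m4")
cv2.imwrite("pics/m4z.png",cv2.resize(im[60:340,180:500,::-1],None,fx=2.1,fy=2.1,interpolation=cv2.INTER_CUBIC))
```

```text
False
[ 0.5151 -0.0404  0.0498] [-0.1139 -0.5554 -1.4225]
False
8.8083 [ 0.516  -0.0416  0.0347] [-1.3344 -5.698   5.4975] [-0.8152  0.2214  0.065 ] 0.05048855798245722
```

View pics/m4z.png

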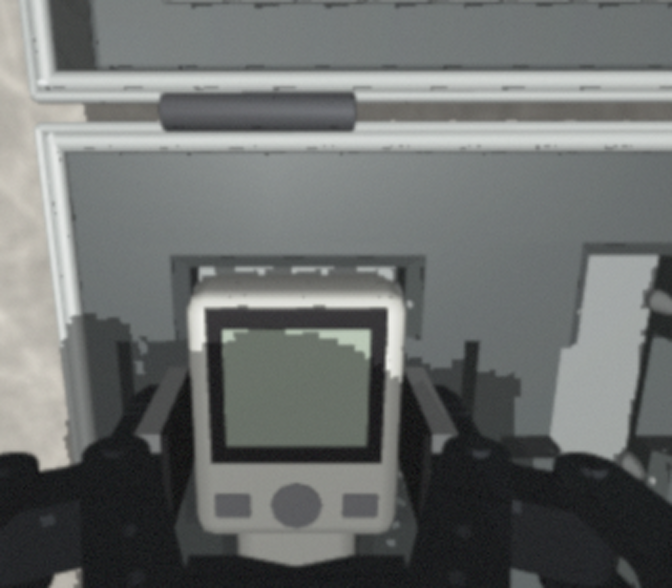

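Run:
```python
from h import *
np.set_printoptions(precision=4,suppress=True)
X,Y=.5152,-.0408
robot.grip(.058,60);s=robot.read_state();print(s["time"],s["tool_pos"],s["force"],s["gripper_width"])
robot.line_to([X-.03,Y,.10],rate=.2)
robot.grip(0.0,60)
s=robot.read_state();print(s["time"],s["tool_pos"],s["force"],s["gripper_width"])
i,im=snap("wrist","m5")
cv2.imwrite("pics/m5z.png",cv2.resize(im[60:340,180:500,::-1],None,fx=2.1,fy=2.1,interpolation=cv2.INTER_CUBIC))
```

```text
9.1 [ 0.5146 -0.0402  0.0334] [0.5015 0.1889 0.4313] 0.05809821172913403
10.1917 [ 0.4852 -0.0408  0.0999] [-0.2037 -0.2123 -0.2667] -0.00029107866483791124
```

View pics/m5z.png

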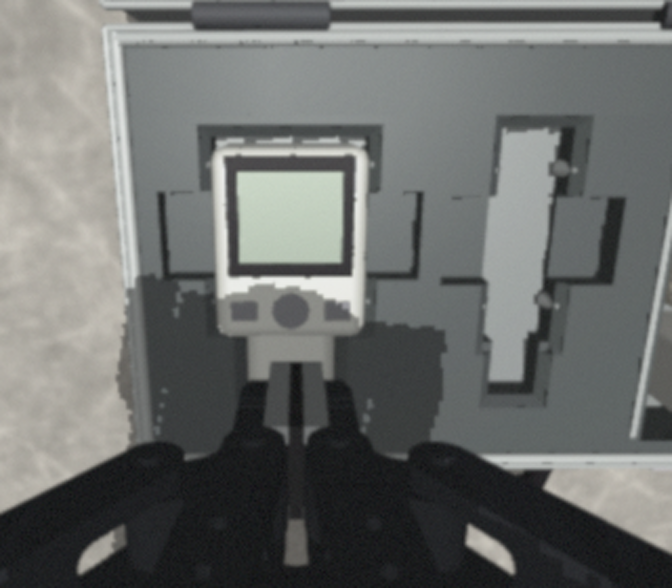

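Run:
```python
from h import *
np.set_printoptions(precision=4,suppress=True)
X,Y=.5134,-.0406
robot.line_to([X,Y,.062],rate=.15)
for k in range(3):
    f=robot.line_to([X,Y,.0405],rate=.025,max_force=12);s=robot.read_state();print(f,s["time"],s["tool_pos"],s["force"])
    if s["tool_pos"][2]<.0448: break
robot.line_to([X-.03,Y,.10],rate=.2)
i,im=snap("wrist","m6");s=robot.read_state();print(s["time"],s["tool_pos"])
cv2.imwrite("pics/m6z.png",cv2.resize(im[60:340,180:500,::-1],None,fx=2.1,fy=2.1,interpolation=cv2.INTER_CUBIC))
```

```text
True 11.3167 [ 0.5142 -0.0394  0.0484] [1.0906 1.8992 3.1313]
True 11.525 [ 0.5145 -0.0394  0.0479] [-0.5416  1.6088  4.8582]
True 11.7333 [ 0.5141 -0.0397  0.0465] [-0.3496 -0.4359  0.3249]
12.2417 [ 0.4832 -0.0405  0.0992]
```

View pics/m6z.png

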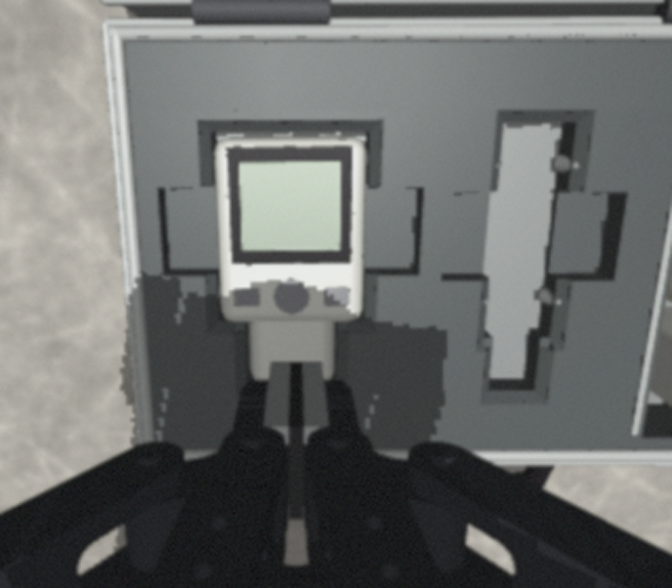

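Run:
```python
from h import *
np.set_printoptions(precision=4,suppress=True)
X,Y=.5134,-.0408
robot.line_to([X,Y,.055],rate=.2)
zp=1
for k in range(6):
    f=robot.line_to([X,Y,.0405],rate=.012,max_force=13);s=robot.read_state();print(f,s["time"],s["tool_pos"],s["force"])
    robot.sleep(.1);s=robot.read_state();print(s["tool_pos"][2],s["force"])
    if abs(zp-s["tool_pos"][2])<.0003: break
    zp=s["tool_pos"][2]
```

```text
True 13.55 [ 0.5132 -0.0408  0.044 ] [-0.0357 -0.0774  5.1044]
0.04405704282394596 [-1.2496 -0.2836  3.9358]
True 13.8583 [ 0.5133 -0.0408  0.0441] [-1.2224 -0.5251  5.001 ]
0.04405259903106977 [-0.713   0.3694  4.8102]
```

Run:
```python
from h import *
np.set_printoptions(precision=4,suppress=True)
X,Y=.5134,-.0408
robot.line_to([X-.04,Y,.11],rate=.25)
i,im=snap("wrist","m7")
cv2.imwrite("pics/m7z.png",cv2.resize(im[60:340,180:500,::-1],None,fx=2.1,fy=2.1,interpolation=cv2.INTER_CUBIC))
robot.move_ptp([.365,.335,.11],down(-np.pi/2+.16))
robot.grip(.05,60)
i,im=snap("wrist","p1");s=robot.read_state();print(s["time"],s["tool_pos"])
cv2.imwrite("pics/p1z.png",cv2.resize(im[60:240,240:400,::-1],None,fx=3.3,fy=3.3,interpolation=cv2.INTER_CUBIC))
```

```text
16.5 [0.365 0.335 0.11 ]
```

View pics/m7z.png

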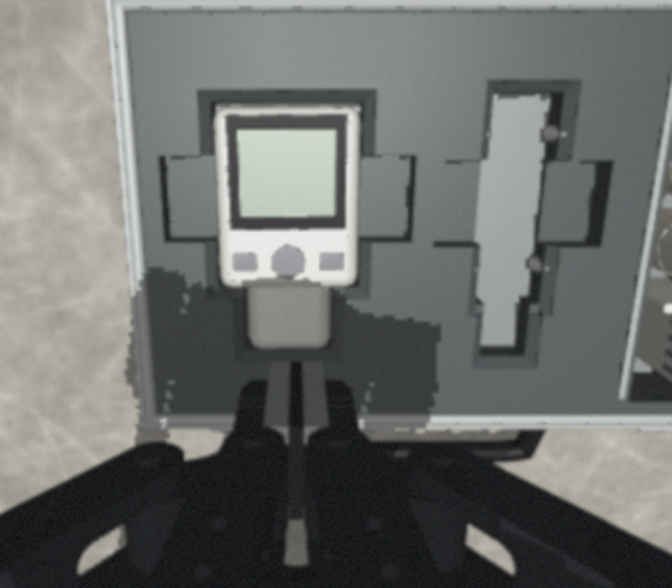

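View pics/p1z.png

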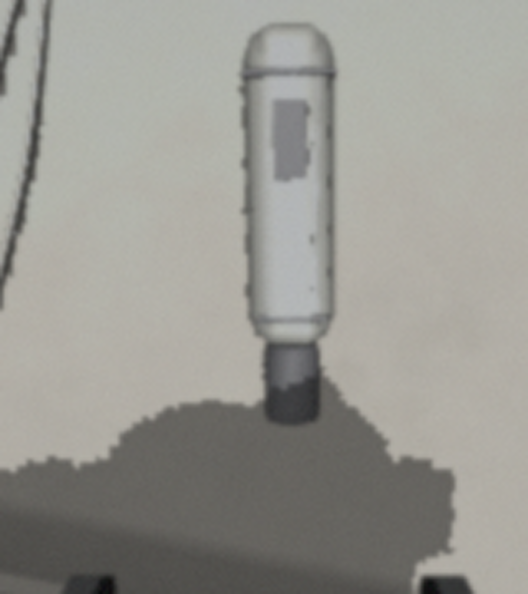

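Run:
```python
from h import *
np.set_printoptions(precision=4,suppress=True)
i,im=load("p1")
px=np.array([(290,22),(292,424),(243,85),(336,85),(249,310),(335,310),(265,385),(320,385)])/3.3+[240,60]-.35
m=onz(i,px,.012);print(m)
e=m[0]-m[1];print(np.hypot(*e[:2]),np.arctan2(e[1],e[0]))
a=(m[2]+m[3])/2;b=(m[4]+m[5])/2;e=a-b;print(a,b,np.arctan2(e[1],e[0]))
print(np.linalg.norm(m[2]-m[3]),np.linalg.norm(m[4]-m[5]))
c=(m[6]+m[7])/2;e=a-c;print(np.arctan2(e[1],e[0]))
```

```text
[[0.4732 0.3483 0.012 ]
 [0.3748 0.3313 0.012 ]
 [0.4574 0.3574 0.012 ]
 [0.461  0.3348 0.012 ]
 [0.4033 0.3475 0.012 ]
 [0.4069 0.3253 0.012 ]
 [0.3842 0.3402 0.012 ]
 [0.3866 0.3257 0.012 ]]
0.09984479064063984 0.17131105670507418
[0.4592 0.3461 0.012 ] [0.4051 0.3364 0.012 ] 0.17764766784790723
0.022817598648785645 0.02252170354570911
0.17646176448149659
```

Run:
```python
from h import *
np.set_printoptions(precision=4,suppress=True)
X,Y=.4349,.3417;o=down(-np.pi/2+.175)
robot.line_to([X,Y,.05],rot=o,rate=.2)
print(robot.line_to([X,Y,.0095],rate=.12,max_force=10))
robot.grip(.005,50); s=robot.read_state();print(s["gripper_width"],s["tool_pos"])
robot.line_to([X,Y,.09],rate=.2)
robot.move_ptp([.5036,-.1261,.085],down(-np.pi/2-.110))
i,im=snap("wrist","p2");s=robot.read_state();print(s["time"],s["gripper_width"],s["tool_pos"],s["force"])
cv2.imwrite("pics/p2z.png",cv2.resize(im[80:340,180:500,::-1],None,fx=2.3,fy=2.3,interpolation=cv2.INTER_CUBIC))
```

```text
False
0.020297129215914457 [0.4358 0.3422 0.0108]
20.2917 0.02081858715711027 [ 0.5037 -0.1252  0.0849] [ 0.0892 -0.235   0.77  ]
```

View pics/p2z.png

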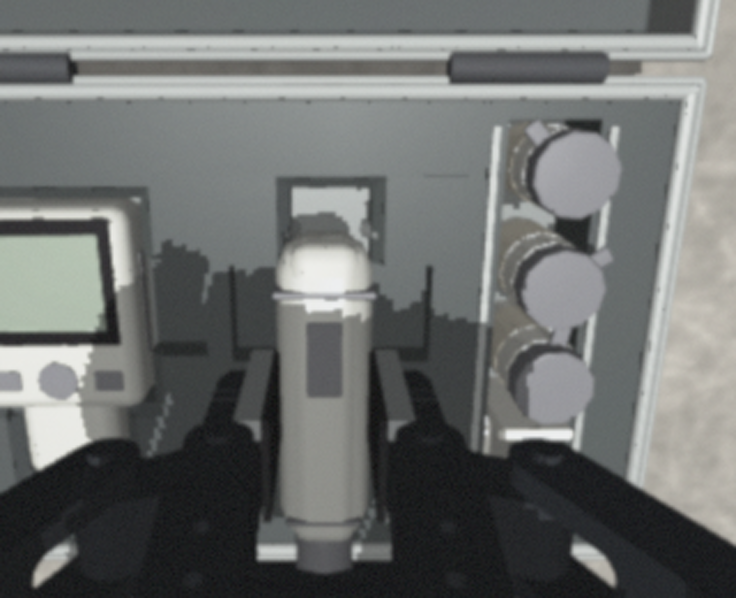

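Run:
```python
from h import *
np.set_printoptions(precision=4,suppress=True)
i,_=load("p2")
m=onz(i,np.array([(276,177),(386,177)])/2.3+[180,80]-.28,.038);print(m.mean(0))
X,Y=.5036,-.1261
print(robot.line_to([X,Y,.053],rate=.12,max_force=12));s=robot.read_state();print(s["tool_pos"],s["force"])
print(robot.line_to([X,Y,.0375],rate=.02,max_force=9));s=robot.read_state();print(s["time"],s["tool_pos"],s["force"],s["ft_torque"],s["gripper_width"])
i,im=snap("wrist","p3")
cv2.imwrite("pics/p3z.png",cv2.resize(im[60:340,180:500,::-1],None,fx=2.1,fy=2.1,interpolation=cv2.INTER_CUBIC))
```

```text
[ 0.5468 -0.1308  0.038 ]
False
[ 0.5034 -0.1256  0.0527] [0.4275 0.6871 0.1273]
False
21.6333 [ 0.504  -0.1268  0.0379] [-0.5476 -5.1996  2.214 ] [-0.805   0.0661 -0.0228] 0.02085976116066531
```

View pics/p3z.png

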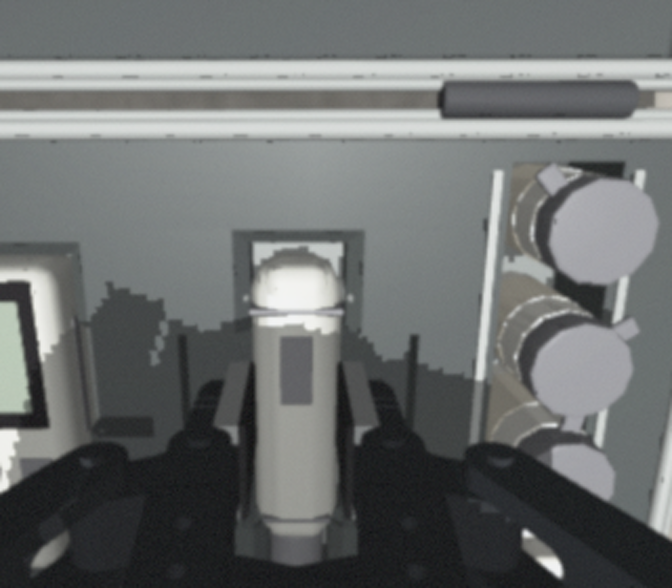

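Run:
```python
from h import *
np.set_printoptions(precision=4,suppress=True)
X,Y=.5036,-.1264
robot.grip(.030,50);s=robot.read_state();print(s["time"],s["tool_pos"],s["force"])
robot.line_to([X,Y,.075],rate=.2)
robot.grip(0,50)
robot.line_to([X,Y,.056],rate=.15)
zp=1
for k in range(6):
    f=robot.line_to([X,Y,.0385],rate=.012,max_force=13);robot.sleep(.1);s=robot.read_state();print(f,s["time"],s["tool_pos"],s["force"])
    if abs(zp-s["tool_pos"][2])<.0003: break
    zp=s["tool_pos"][2]
robot.line_to([X-.05,Y-.015,.11],rate=.25)
i,im=snap("wrist","p4");s=robot.read_state();print(s["time"],s["tool_pos"])
cv2.imwrite("pics/p4z.png",cv2.resize(im[30:310,180:500,::-1],None,fx=2.1,fy=2.1,interpolation=cv2.INTER_CUBIC))
```

```text
21.9417 [ 0.503  -0.1252  0.0369] [-0.2019 -0.1716  0.661 ]
True 24.2417 [ 0.5049 -0.1274  0.0421] [-0.2071  0.096   5.5084]
True 24.55 [ 0.5049 -0.1274  0.0421] [-0.0175  0.6636  4.6402]
25.0917 [ 0.4533 -0.141   0.1088]
```

View pics/p4z.png

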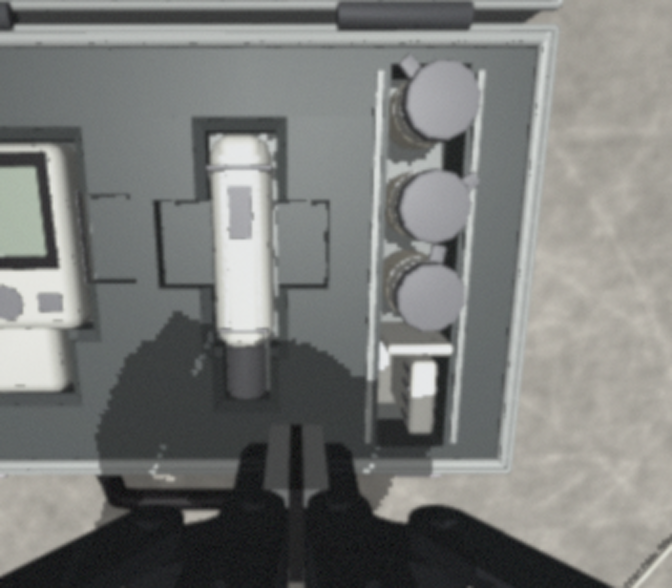

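Run:
```python
from h import *
np.set_printoptions(precision=4,suppress=True)
i,im=load("p4")
cv2.imwrite("pics/p4zz.png",cv2.resize(im[45:250,350:440],None,fx=2.9*1.3,fy=2.9,interpolation=cv2.INTER_CUBIC))
f=lambda l,z: onz(i,np.array(l)/2.1+[180,30]-.26,z)
print(f([(413,362),(437,362),(434,432),(410,432)],.056),f([(413,362),(437,362),(434,432),(410,432)],.056).mean(0))
v=f([(442,99),(435,205),(430,296)],.058);print(v)
u=np.array([np.cos(.11),-np.sin(.11)]);print(v[:,:2]@u, f([(420,349)],.050)[0,:2]@u)
print("bay end",f([(430,63)],.038)[:,:2]@u,f([(430,63)],.038))
```

```text
[[ 0.4582 -0.1822  0.056 ]
 [ 0.4573 -0.1906  0.056 ]
 [ 0.4307 -0.1883  0.056 ]
 [ 0.4316 -0.1796  0.056 ]] [ 0.4444 -0.1852  0.056 ]
[[ 0.5427 -0.1955  0.058 ]
 [ 0.5112 -0.1919  0.058 ]
 [ 0.4815 -0.1888  0.058 ]]
[0.5609 0.5292 0.4993] 0.47851769313351006
bay end [0.5748] [[ 0.5565 -0.1969  0.038 ]]
```

View pics/p4zz.png

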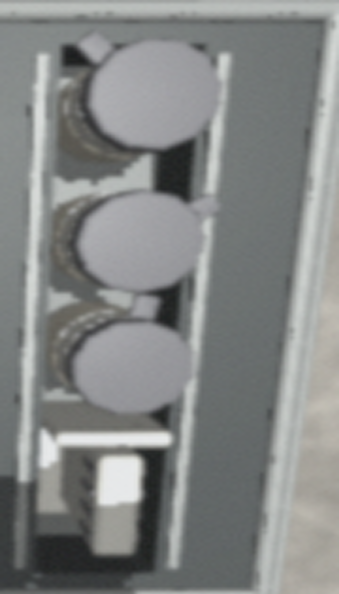

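Run:
```python
from h import *
np.set_printoptions(precision=4,suppress=True)
X,Y=.4440,-.1852;o=down(-np.pi/2-.110);u=np.array([np.cos(.11),-np.sin(.11)])
robot.grip(.03,30)
robot.line_to([X,Y,.075],rot=o,rate=.2)
print(robot.line_to([X,Y,.044],rate=.1,max_force=8));s=robot.read_state();print(s["time"],s["tool_pos"],s["force"])
robot.grip(.004,30);s=robot.read_state();print(s["gripper_width"],s["force"],s["tool_pos"])
P=s["tool_pos"][:2]
for d in(.012,.017,.030):
    T=np.array([X,Y])+u*d
    f=robot.line_to([T[0],T[1],.044],rate=.03 if d<.02 else .015,max_force=9);robot.sleep(.05);s=robot.read_state()
    print(f,s["time"],s["tool_pos"],(s["tool_pos"][:2]-P)@u,s["tool_pos"][:2]@u,s["force"])
    if f: break
snap("wrist","s1")
```

```text
False
26.3833 [ 0.4442 -0.1848  0.0442] [-0.7006  0.6865  0.4538]
0.007812699693234192 [-0.7865 -3.1195  1.8892] [ 0.4448 -0.1861  0.045 ]
False 27.3 [ 0.457  -0.1874  0.045 ] 0.012272987418224569 0.4748208204781456 [-0.2428 -3.8475  5.8447]
False 27.6667 [ 0.462 -0.188  0.045] 0.017266252346063066 0.47981408540598414 [ 0.0946 -3.5638  4.5585]
True 28.2833 [ 0.4679 -0.1887  0.045 ] 0.023204780126098567 0.4857526131860196 [-1.3419 -0.0701  4.277 ]
```

View pics/s1.png

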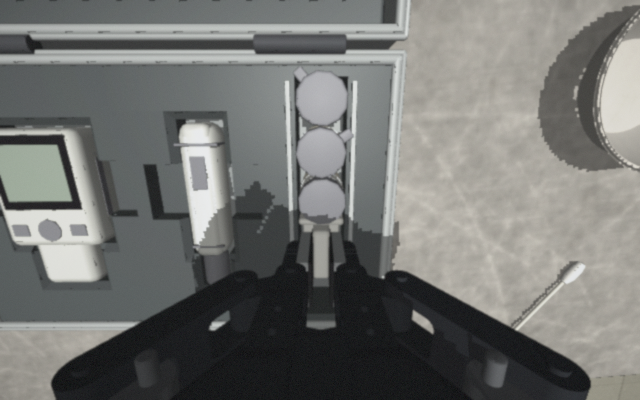

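Run:
```python
from h import *
np.set_printoptions(precision=4,suppress=True)
s=robot.read_state();x,y,_=s["tool_pos"]
T=np.array([x,y])+0.004*np.array([np.cos(.11),-np.sin(.11)])
f=robot.line_to([T[0],T[1],.044],rate=.01,max_force=9);s=robot.read_state();print(f,s["tool_pos"],s["force"])
x,y,_=s["tool_pos"]
robot.grip(.03,30)
robot.line_to([x,y,.085],rate=.2)
robot.line_to([x-.055,y+.01,.13],rate=.25)
i,im=snap("wrist","s2");print(robot.read_state()["time"])
cv2.imwrite("pics/s2z.png",cv2.resize(im[40:240,120:400,::-1],None,fx=2.8,fy=2.8,interpolation=cv2.INTER_CUBIC))
```

```text
True [ 0.4678 -0.1887  0.045 ] [-2.8591  0.4104  4.6103]
29.75
```

View pics/s2z.png

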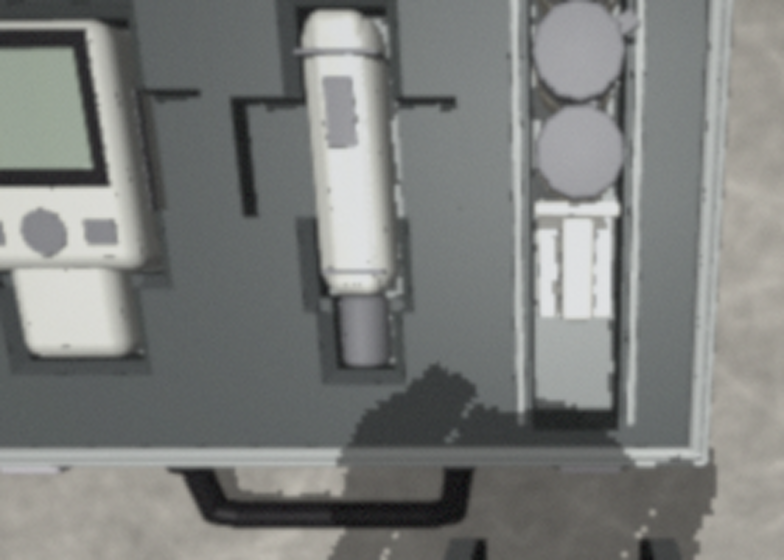

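Run:
```python
from h import *
i,im=load("s2")
cv2.imwrite("pics/s2y.png",cv2.resize(im[0:130,270:400],None,fx=4.5,fy=4.5,interpolation=cv2.INTER_CUBIC))
```

```text
(no output)
```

View pics/s2y.png

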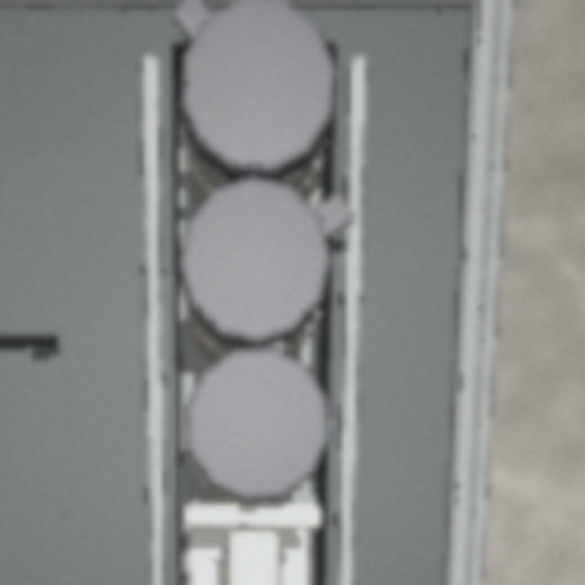

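Run:
```python
from h import *
np.set_printoptions(precision=4,suppress=True)
i,im=load("s2");u=np.array([np.cos(.11),-np.sin(.11)]);w=np.array([np.sin(.11),np.cos(.11)])
f=lambda l,z: onz(i,np.array(l)/4.5+[270,0]-.39,z)[:,:2]
c=f([(258,84),(255,260),(257,424)],.058);print("centres u",c@u,np.diff(c@u),"w",c@w)
e=f([(258,0),(258,170),(255,180),(255,340),(257,350),(257,498)],.058);print("edges",e@u,"plate +x face top",f([(253,505)],.052)@u)
g=lambda l,z: onz(i,np.array(l)/2.8+[120,40]-.32,z)[:,:2]
fin=g([(564,217),(591,217),(591,319),(564,319)],.056);print("fin",fin.mean(0)@u)
i,im=load("s1")
print("s1 bay end",onz(i,[(322,77)],.038)[:,:2]@u)
```

```text
centres u [0.5628 0.5388 0.5149] [-0.024 -0.024] w [-0.1352 -0.1349 -0.1354]
edges [0.5737 0.5513 0.55   0.5274 0.5259 0.5035] plate +x face top [0.5025]
fin 0.4850841024794629
s1 bay end [0.5742]
```

Run:
```python
from h import *
np.set_printoptions(precision=4,suppress=True)
u=np.array([np.cos(.11),-np.sin(.11)])
robot.grip(0,30); o=down(-np.pi/2-.110)
for nm,c,ds,zt in[("pen",(.5042,-.1266),(-.024,.026),.042),("meter",(.5150,-.0408),(.022,-.022),.044)]:
    for d in ds:
        p=np.array(c)+u*d
        robot.line_to([p[0],p[1],zt+.009],rate=.2,rot=o)
        f=robot.line_to([p[0],p[1],zt-.003],rate=.02,max_force=10);s=robot.read_state();print(nm,d,f,s["time"],s["tool_pos"],s["force"])
        robot.line_to([p[0],p[1],zt+.012],rate=.2)
robot.line_to([.45,-.07,.17],rate=.3)
i,im=snap("wrist","f1")
robot.move_joints([-1.363,0.245,1.558,0,1.339,-0.174]);snap("top","f2");snap("scene","f3")
s=robot.read_state();print(s["time"],s["tool_pos"])
```

```text
pen -0.024 True 31.3833 [ 0.4804 -0.1244  0.042 ] [-0.468   0.259   3.6219]
pen 0.026 True 32.5167 [ 0.5297 -0.1294  0.0421] [-0.3639 -0.0305  4.8344]
meter 0.022 True 33.8333 [ 0.5369 -0.0439  0.0441] [-0.607   0.2779  5.2872]
meter -0.022 True 34.9417 [ 0.4937 -0.0385  0.0441] [-1.1277  0.9782  5.4036]
37.975 [ 0.243  -0.6025  0.2312]
```

View pics/f1.png

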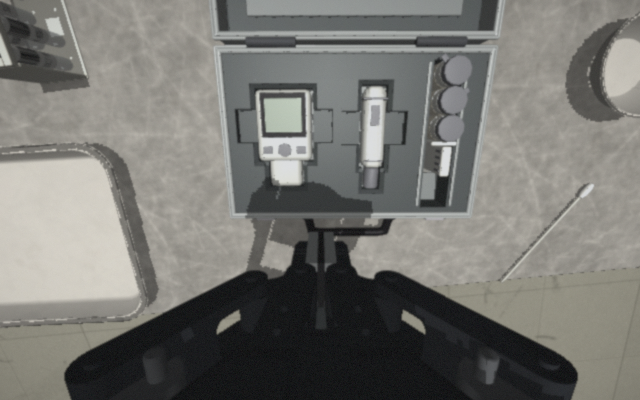

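View pics/f2.png

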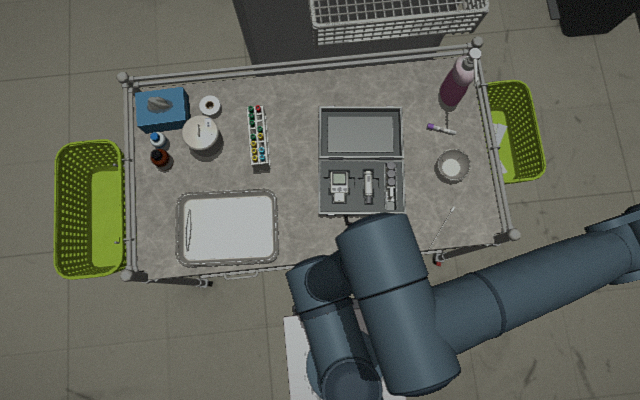

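```bash
python3 -c "
from rig import robot
robot.job_done()"
```

```text
the job is handed in; nothing more can be done
```

The kit is repacked and handed in after about 38 s of the 62 s allowed. I set the meter in first, then the pen, and slid the end stop up last.

- **Meter:** it is face up with its nose toward the handle. Touches at the centre and both ends of the wide part found its top at 44 mm, the height expected when it is fully home, so it is level.
- **Pen:** it is face up with its nose toward the handle. Touches at the centre and both ends found its top at 42 mm, also the expected height and level.
- **End stop:** I gripped it by the fin and pushed until the force rose sharply, about 23 mm, where I had expected 21–22 mm. A second push moved it no further.
- **Vials:** in the last close picture they stand upright, with centres 24.0 mm and 24.0 mm apart. The first vial's edge meets the end wall within about 1 mm. The stop plate reads within 1–2 mm of the third vial, about the limit of the camera measurement.
- **Left alone:** the last overhead picture shows the forceps in the tray and the bowl in the same places as at the start.

No check failed. The wrist force seldom read above about 6 N, even when the moves stopped on 9–13 N limits. For "fully home" I therefore relied on the measured heights and on no further sinking.

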